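# Press the gauge pins home in datum order

## Robot

A 6-joint arm with a two-finger parallel gripper is mounted at the origin on the work surface. World frame = base frame: x ahead of the robot, y to its left, z up, the work surface at z = 0. Lengths are in mm, angles in rad, forces in N, time in s.
With the tool pointing down it reaches from about 350 to 775 mm from the base axis. Payload 7.3 kg.
Tool frame: the origin (TCP) lies on the centre line of the jaws, within the pads' length; the fingertips stand 11 mm ahead of it and the grasp point (between the pads) lies 8 mm behind it; z points along the fingers, y is the line along which they close (so a half turn about z gives the same grasp; the last joint's range is limited). The gripper opens to 92 mm and grips with 3 to 60 N. Pads are 19 mm wide; open, the fingers measure 130 mm over their backs; the gripper's body (75 mm by 190 mm) begins 47 mm behind the grasp point.
Start: joints at [0.986, 0.342, 1.524, -0, 1.275, -0.146], TCP at [223.036, 475.288, 237.741] pointing down, gripper open.
Joint ranges: [-2.53, 2.53], [-0.77, 2.02], [0.04, 2.7], [-1, 4.14], [0.28, 2.66], [-3.11, 3.11]. Speed limits (rad/s): [2.57, 2.57, 3.14, 3.14, 3.14, 3.14].

## Interface

Orientations are given as a unit quaternion [w, x, y, z].
In Python, from rig import arm gives the robot as it stands. The module is installed in compiled form; this text tells all that it offers.
- The arm moves only by the tool carry_out, never from a script. Its argument "series" is a list that holds one entry, the list of rows, each a list of 5 numbers: the shift along the tool's x, y, z in m, then the turn about the tool's z in degrees, then the opening, from -1 (shut) to 1 (fully open). A call has exactly 10 rows; each row shifts and turns the commanded pose from where the row before left it, along the tool's axes as they then stand; what a row does not reach is not made up. A row lasts 1/10 s, in which the tool goes at most 50 mm and 8.59 degrees, less where a joint would pass 70% of its speed; a pose out of reach is approached as far as the arm can. A call is refused whole if a number of a shift passes 0.05 or a number of a turn 8.59, either way. A call with a gripper value outside its range is refused whole. The fingers move at their own pace and stop on an object; "grip_force" is the grip in N (left out, the last holds). Time passes only in rows, so rows that do not move let the fingers close, or fill a call up. It gives the time, the measured TCP pose, the force, the opening and the grip force at its end, in the units of the state.
- arm.get_state(): the state, without advancing time (a new reading comes with each control period).
- arm.read_camera(name): name is "side" or "top" or "wrist"; returns (picture, depth): 480x640x3 uint8, red, green, blue; 480x640 float32, mm along the optical axis (not along the pixel's ray), 0 where there is no reading.
- arm.camera_model(name): a dict with "fx", "fy", "cx", "cy" (pixels), "rvec" (rotation vector, rad) and "tvec" (3), from world to camera coordinates, as OpenCV has them. Camera axes: x right, y down, z forward; pixel columns grow to the right and rows downward; lengths in mm; the calibration is good to about 2 mm. A picture is of the moment at which its call begins: read the wrist's pose just before it. camera_model takes no time and is no camera call; for the wrist camera it gives the pose at the moment of the call.
- arm.hand_in(): hands the job in; it is judged then, once.
Trained networks look in the newest picture that a camera, given by its name, has taken for a name from the list of things; names that differ only in an ending like _2 or _b are one class to them, and where a whole thing is asked for, a point or a joint stands for the part that bears it (a point fixed in the world has none). Each returns a list of dicts, best first, with "conf" (0 to 1); they miss things now and then, are a little off and sometimes report something else, mostly with a low value. They report only what shows in the picture. A call takes as long as a camera call.
- arm.cut_out(label, camera): "pixels" (480x640 bool, what is visible of it) and "bbox" ([left, top, right, bottom] as shares, 0 to 1, of the picture: columns of its width, rows of its height, round what is visible of it).
- arm.pinpoint(label, camera): "xy" ([column, row] as shares, 0 to 1, of the picture: columns of its width, rows of its height: a listed point, or the origin of a listed thing).
The state is a dict: "time_s": time; "qpos": joint angles; "dq": joint speeds; "effort": joint torques, N m; "ee_pos": TCP position; "orientation": TCP orientation; "wrist_force": force on the tool from outside, world axes, zero at the start; "moment": the same for the moment, N m; "grip_width": finger opening in mm; "finger_force": force on a finger pad.
Only numpy, scipy, OpenCV 4.12 (cv2) and the standard library are available. Lean on these libraries where they do the work, as an engineer would, in place of code of your own. Each camera call takes 0.05 s, during which the arm holds its last target. There are 200 camera calls.

## Task

Check the holes of the galvanised bracket in the checking gauge: with the fingertips lightly press each of its three pins straight down until its head sits fully home on its bush, first the locating pin with the big round head, then the slot pin with the bar-shaped head, and last the check pin with the small round head in the middle. The pins stay down by themselves; do not pinch a head, pull a pin up or press harder than it needs. Leave everything else on the bench where it is.

Things in the scene. Friction and masses are not known exactly. Their poses are not given: they have to be found in the camera images.
- gauge: Checking gauge fixed to the bench: base 200 mm (its x) by 300 mm (its y), turned up to 0.5 rad. A galvanised channel bracket is clamped on it; over that, along y, runs a steel bridge (46 x 268 mm, top 100 mm up) with brass bushes at y = -70, 0, +70 mm, tops 105 mm up, carrying the pins. Two toggle clamps at +x, under 98 mm high. Origin: centre of the base's underside, at bench level.
- loc_pin (a joint): Travel of the locating pin, the one with the big round head, 44 mm across. Slides straight down: 0 fully raised, 0.022 m fully home (head on its bush). Starts 4 to 8 mm down; slides against a steady drag of about 4 N plus 12 N per m/s, no spring, stays where left; a rubber washer under the head gives about 1 mm per 8 N.
- loc_pin_top (a point): Centre of the flat top of the locating pin's big round black head (44 mm diameter, 12 mm high); it is in one of the two outer bushes, either one. Moves down with the pin; fully home it is 119 mm above the bench. Its z axis is up.
- slot_pin (a joint): Travel of the slot pin, the one with the bar-shaped head. Slides straight down: 0 fully raised, 0.022 m fully home (head on its bush). Starts 4 to 8 mm down; slides against a steady drag of about 4 N plus 12 N per m/s, no spring, stays where left; a rubber washer under the head gives about 1 mm per 8 N.
- slot_pin_top (a point): Centre of the flat top of the slot pin's bar-shaped black head (60 mm along the gauge's x, 16 mm along its y, 12 mm high); it is in the other outer bush. Fully home it is 119 mm above the bench. Its z axis is up.
- check_pin (a joint): Travel of the check pin, the one with the small round head, 22 mm across. Slides straight down: 0 fully raised, 0.022 m fully home (head on its bush). Starts 4 to 8 mm down; slides against a steady drag of about 4 N plus 12 N per m/s, no spring, stays where left; a rubber washer under the head gives about 1 mm per 8 N.
- check_pin_top (a point): Centre of the flat top of the check pin's small round black head (22 mm diameter, 12 mm high); always in the middle bush. Fully home it is 119 mm above the bench. Its z axis is up.
- spray_can: Bystander: upright aerosol can, 54 mm diameter, 190 mm tall, standing on the bench beside the gauge. Origin: centre of its underside.
- can_cap: Bystander: white plastic cap of an aerosol can, 52 mm diameter, 34 mm high, on the bench. Origin: centre of its underside.
- spare_bracket: Bystander: loose galvanised U bracket, 90 x 90 mm, 60 mm high, open side up, on the bench. Origin: centre of its underside.
- screwdriver: Bystander: screwdriver, about 200 mm long, lying on the bench along its own x. Origin: centre of its underside.

How it is judged (in metres and radians):
On the way, in this order (a step that is already met when the one before it is completed fails the run):
1. the locating pin is pressed fully home (within 2.5 mm) (value of joint loc_pin above 0.0195 m), for 0.2 s.
2. the slot pin is pressed fully home (within 2.5 mm) (value of joint slot_pin above 0.0195 m), for 0.2 s.
3. the check pin is pressed fully home (within 2.5 mm) (value of joint check_pin above 0.0195 m), for 0.2 s.
At the end, for the whole second after the job is handed in: All three pins are fully home (each head within 2.5 mm of its bush), and the aerosol can, cap, spare bracket and screwdriver are within 15 mm of where they stood (value of joint each of loc_pin, slot_pin, check_pin above 0.0195 m and distance of each of spray_can, can_cap, spare_bracket, screwdriver from where it was at the start of the episode below 0.015 m); the robot touches nothing.
It fails at once if the slot pin goes down (more than 14 mm) before the locating pin is home (value of joint slot_pin above 0.014 m and value of joint loc_pin below 0.0195 m).
It fails at once if the check pin goes down (more than 14 mm) before both other pins are home (value of joint check_pin above 0.014 m and value of joint any of loc_pin, slot_pin below 0.0195 m).
It fails at once if the fingers press on anything with more than 35 N (contact force between the fingers and anything else above 35 N).
It fails at once if a pin is pulled up (to less than 2 mm down) or its head is taken between the fingers (value of joint any of loc_pin, slot_pin, check_pin below 0.002 m or distance between the grasp point and loc_pin_top below 0.008 m or distance between the grasp point and slot_pin_top below 0.008 m or distance between the grasp point and check_pin_top below 0.008 m).
It fails at once if the aerosol can, cap, spare bracket or screwdriver is moved by more than 15 mm (distance of any of spray_can, can_cap, spare_bracket, screwdriver from where it was at the start of the episode above 0.015 m).
It also fails if it takes over 48 s, if anything falls off the work surface, if the arm or the gripper's body presses on something with over 40 N, if the wrist force passes 120 N, or if a joint passes its speed limit or range.

## Working session

There is one attempt and no reset: what is moved stays moved. The work goes in short steps, Python scripts to look and compute and a tool call to move; the robot and the scene stay as the last step left them, time stands still between calls to the robot, and variables do not carry over. Pictures are saved under pics/ and viewed, at most 10 in all, crops included, and the job is handed in when it is done.

Besides the shell and the picture viewer there is one more tool, called after "Request:" as name(argument=value, ...), one argument or row to a line, values as JSON. carry_out: Moves the arm, as the interface text tells. Its arguments: {"type":"object","properties":{"series":{"type":"array"},"grip_force":{"type":"number"}},"required":["series"]}

```bash
mkdir -p pics; cat > h.py <<'E'
from rig import arm
import numpy as np, cv2
def world(cam,uv,depth,m=None,r=3):
    m=m or arm.camera_model(cam)
    u,v=int(round(uv[0])),int(round(uv[1]))
    p=depth[max(v-r,0):v+r+1,max(u-r,0):u+r+1]; p=p[p>0]
    d=np.median(p)
    return back(m,uv,d)
def back(m,uv,d):
    R=cv2.Rodrigues(np.array(m['rvec'],float))[0]
    c=np.array([(uv[0]-m['cx'])/m['fx']*d,(uv[1]-m['cy'])/m['fy']*d,d])
    return R.T@(c-np.array(m['tvec'],float).ravel())
def plane(m,uv,z):
    a=back(m,uv,1.);b=back(m,uv,1000.)
    return a+(b-a)*(z-a[2])/(b[2]-a[2])
E
python3 - <<'E'
from h import *
for c in ['top','side']:
    m=arm.camera_model(c); im,d=arm.read_camera(c)
    cv2.imwrite(f'pics/{c}1.png',im[:,:,::-1])
    for n in ['loc_pin_top','slot_pin_top','check_pin_top','gauge','spray_can']:
        for q in arm.pinpoint(n,c)[:2]:
            uv=np.array(q['xy'])*[640,480]
            print(c,n,round(q['conf'],2),uv.round(),world(c,uv,d,m).round(1))
s=arm.get_state();print(s['time_s'],s['ee_pos'],s['orientation'],s['grip_width'],s['wrist_force'])
E
```

```text
top loc_pin_top 0.84 [290. 208.] [553.6 132.9 136. ]
top loc_pin_top 0.29 [354. 230.] [509.4  -2.6 133.6]
top slot_pin_top 0.49 [352. 229.] [510.6   1.8 133.9]
top check_pin_top 0.44 [320. 218.] [534.2  68.7 132.5]
top gauge 0.7 [319. 228.] [519.1  71.3 101.2]
top spray_can 0.86 [235. 205.] [567.3 258.9  94. ]
side loc_pin_top 0.61 [292. 195.] [551.6 133.  136.7]
side slot_pin_top 0.81 [322. 245.] [514.1   2.3 134.8]
side slot_pin_top 0.7 [298. 362.] [ 366.6 -104.8   34.4]
side check_pin_top 0.56 [309. 215.] [564.5  98.8  98.4]
side check_pin_top 0.25 [268. 199.] [575.4 252.9  19.7]
side gauge 0.94 [307. 263.] [498.5  26.   74.3]
side spray_can 0.92 [267. 199.] [574.3 253.5  18.8]
side spray_can 0.62 [294. 193.] [558.4 134.8 136.3]
0.6 [223.03350483 475.28712768 237.72815074] [1.37576645e-05 2.17628401e-01 9.76031699e-01 3.53594621e-05] 91.83495025165564 [ 0.05085867 -0.2658334  -0.14959945]
```

View pics/top1.png

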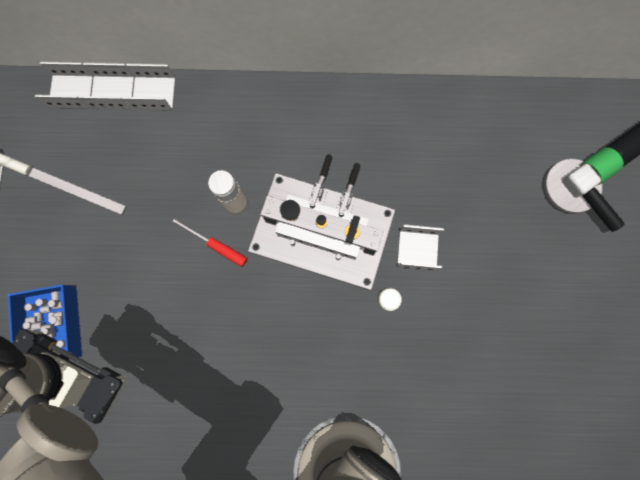

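View pics/side1.png

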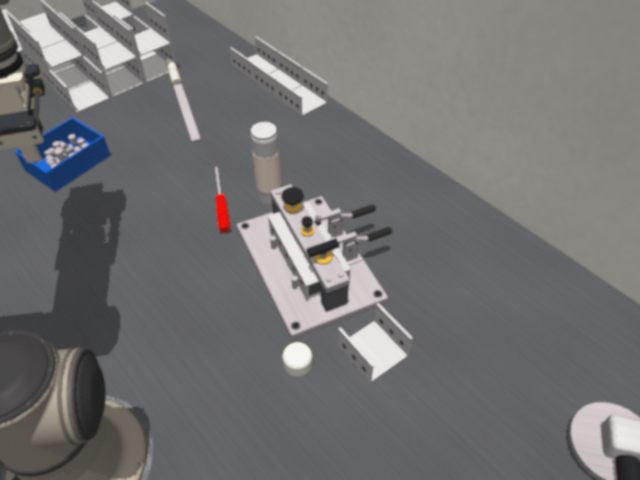

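The top view shows the round head at (290,210), the small head at (320,220) and the bar at (352,230). The side view agrees, so the locating pin is in the bush next to the can. I'll move over the middle with the fingers closing, then turn.

Request:
carry_out(
  series=[
    [[-0.043,-0.0225,0,0,-1],[-0.043,-0.0225,0,0,-1],[-0.043,-0.0225,0,0,-1],[-0.043,-0.0225,0,0,-1],[-0.043,-0.0225,0,0,-1],[-0.043,-0.0225,0,0,-1],[-0.043,-0.0225,0,0,-1],[-0.043,-0.0225,0,0,-1],[-0.043,-0.0225,0,0,-1],[-0.043,-0.0225,0,0,-1]],
  ],
  grip_force=4,
)

```text
time_s: 1.6
ee_pos: [517.7, 87.1, 237.9]
orientation: [0.0, 0.218, 0.976, 0.0]
wrist_force: [0.6, 0.5, 0.2]
grip_width: 16.3
finger_force: 0.0
```

Request:
carry_out(
  series=[
    [[0,0,0,8.3,-1],[0,0,0,8.3,-1],[0,0,0,8.3,-1],[0,0,0,8.3,-1],[0,0,0,8.3,-1],[0,0,0,8.3,-1],[0,0,0,8.3,-1],[0,0,0,8.3,-1],[0,0,0,8.3,-1],[0,0,0,8.0,-1]],
  ],
)

```text
time_s: 2.6
ee_pos: [516.7, 88.9, 237.7]
orientation: [-0.0, 0.81, 0.587, 0.0]
wrist_force: [-0.5, 0.1, 0.1]
grip_width: 0.7
finger_force: 0.0
```

```bash
python3 - <<'E'
from h import *
from scipy.spatial.transform import Rotation as Ro
s=arm.get_state();q=s['orientation'];R=Ro.from_quat([q[1],q[2],q[3],q[0]]).as_matrix()
print(s['time_s'],s['ee_pos'],R.round(3),s['grip_width'],s['qpos'])
c='wrist';m=arm.camera_model(c); im,d=arm.read_camera(c)
cv2.imwrite('pics/w1.png',im[:,:,::-1])
for n in ['loc_pin_top','slot_pin_top','check_pin_top']:
    for q in arm.pinpoint(n,c)[:2]:
        uv=np.array(q['xy'])*[640,480];p=world(c,uv,d,m)
        print(n,round(q['conf'],2),uv.round(),p.round(1),'tool',(R.T@(p-s['ee_pos'])).round(1))
    for q in arm.cut_out(n,c)[:1]:
        vs,us=np.nonzero(q['pixels']); k=d[vs,us]; 
        P=np.array([back(m,(u,v),z) for u,v,z in zip(us,vs,k) if z>0]); t=P[P[:,2]>np.percentile(P[:,2],90)-3]
        print(' mask',round(q['conf'],2),len(t),((t.min(0)+t.max(0))/2).round(1),t.mean(0).round(1))
E
```

```text
2.6 [516.70506809  88.91743841 237.74594308] [[ 0.312  0.95   0.   ]
 [ 0.95  -0.312  0.   ]
 [ 0.     0.    -1.   ]] 0.6590829140039499 [2.41269564e-02 3.40675586e-01 1.52605083e+00 8.93647227e-05
 1.27477589e+00 3.41395898e-01]
loc_pin_top 0.87 [358. 142.] [554.9 133.6 136.8] tool [ 54.3  22.3 100.9]
 mask 0.96 4575 [553.8 133.7 137. ] [553.8 134.2 136.6]
 mask 0.17 4545 [553.5 133.9 137. ] [553.8 134.3 136.6]
check_pin_top 0.7 [354. 262.] [532.   64.8 133.3] tool [-18.1  22.  104.5]
 mask 0.79 855 [534.2  66.9 133. ] [534.5  67.4 133.1]
```

View pics/w1.png

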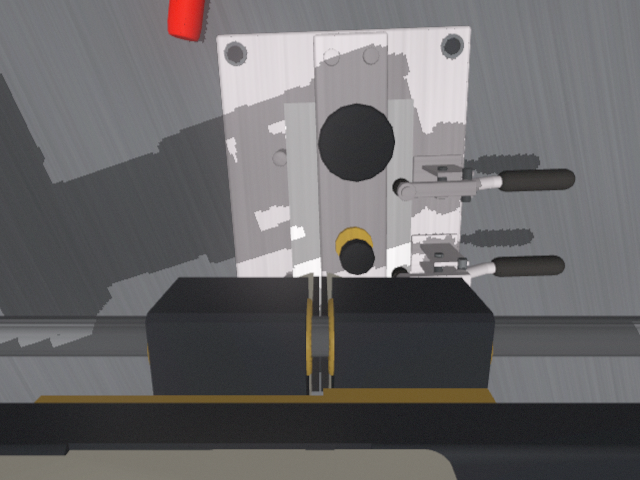

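The wrist view shows the locating head at (357,142) and the check head at (356,258). Both agree with the earlier fixes, with 70 mm spacing. Next I check the camera's clearance to the can.

```bash
python3 - <<'E'
from h import *
s=arm.get_state();m=arm.camera_model('wrist')
R=cv2.Rodrigues(np.array(m['rvec']))[0];print((-R.T@np.array(m['tvec']).ravel()).round(1),s['ee_pos'])
im,d=arm.read_camera('side');c='side';M=arm.camera_model(c)
for q in arm.cut_out('spray_can',c)[:1]:
    vs,us=np.nonzero(q['pixels']);P=np.array([back(M,(u,v),d[v,u]) for u,v in zip(us,vs) if d[v,u]>0])
    P=P[(P[:,2]>150)];print(q['conf'],P.min(0).round(),P.max(0).round(),np.median(P,0).round())
E
```

```text
[538.3 154.5 384.8] [516.69149063  88.90473912 237.72035591]
0.78 [460.  72. 260.] [502. 107. 309.] [471.  75. 305.]
```

Request:
carry_out(
  series=[
    [[0.0271,0.0106,0,0,-1],[0.0271,0.0106,0,0,-1],[0,0,0.02,0,-1],[0,0,0.02,0,-1],[0,0,0,0,-1],[0,0,0,0,-1],[0,0,0,0,-1],[0,0,0,0,-1],[0,0,0,0,-1],[0,0,0,0,-1]],
  ],
)

```text
time_s: 4.05
ee_pos: [553.7, 134.0, 198.2]
orientation: [0.0, 0.808, 0.589, 0.0]
wrist_force: [-0.4, 0.2, -0.5]
grip_width: 0.4
finger_force: 0.0
```

The camera stays 87 mm above the can's top, so it's clear. The arm is centred over the locating pin, and I'll press slowly.

Request:
carry_out(
  series=[
    [[0,0,0.02,0,-1],[0,0,0.02,0,-1],[0,0,0.006,0,-1],[0,0,0.003,0,-1],[0,0,0.003,0,-1],[0,0,0.003,0,-1],[0,0,0.003,0,-1],[0,0,0.003,0,-1],[0,0,0.003,0,-1],[0,0,0.003,0,-1]],
  ],
)

```text
time_s: 5.05
ee_pos: [553.7, 134.1, 130.7]
orientation: [0.0, 0.808, 0.589, 0.0]
wrist_force: [-1.7, -0.7, 3.2]
grip_width: 0.3
finger_force: 1.7
```

Request:
carry_out(
  series=[
    [[0,0,0.0005,0,-1],[0,0,0,0,-1],[0,0,0.0005,0,-1],[0,0,0,0,-1],[0,0,0,0,-1],[0,0,0,0,-1],[0,0,0,0,-1],[0,0,0,0,-1],[0,0,0,0,-1],[0,0,0,0,-1]],
  ],
)

```text
time_s: 6.05
ee_pos: [553.6, 134.0, 129.8]
orientation: [0.0, 0.808, 0.589, 0.0]
wrist_force: [0.4, 0.1, 3.2]
grip_width: 0.5
finger_force: 1.6
```

Only drag force so far, so I'll go on gently until the washer answers.

Request:
carry_out(
  series=[
    [[0,0,0.0005,0,-1],[0,0,0,0,-1],[0,0,0.0005,0,-1],[0,0,0,0,-1],[0,0,0,0,-1],[0,0,0,0,-1],[0,0,0,0,-1],[0,0,0,0,-1],[0,0,0,0,-1],[0,0,0,0,-1]],
  ],
)

```text
time_s: 7.05
ee_pos: [553.7, 134.0, 129.3]
orientation: [0.0, 0.808, 0.589, 0.0]
wrist_force: [-0.6, -0.8, 7.0]
grip_width: 0.2
finger_force: 3.4
```

The force rose to 7 N at 129.3 mm, so the pin is on its washer and home. Lift and go over the slot pin.

Request:
carry_out(
  series=[
    [[0,0,-0.02,0,-1],[0,0,-0.03,0,-1],[-0.0347,0.0008,0,0,-1],[-0.0347,0.0008,0,0,-1],[-0.0347,0.0008,0,0,-1],[-0.0347,0.0008,0,0,-1],[0,0,0,0,-1],[0,0,0,0,-1],[0,0,0,0,-1],[0,0,0,0,-1]],
  ],
)

```text
time_s: 8.05
ee_pos: [514.1, 1.9, 178.5]
orientation: [-0.0, 0.808, 0.589, -0.0]
wrist_force: [0.4, -0.2, 0.5]
grip_width: 0.5
finger_force: 0.0
```

```bash
python3 - <<'E'
from h import *
s=arm.get_state();print(s['ee_pos'],s['wrist_force'])
c='wrist';m=arm.camera_model(c); im,d=arm.read_camera(c)
cv2.imwrite('pics/w2.png',im[:,:,::-1])
for n in ['loc_pin_top','check_pin_top','slot_pin_top']:
    for q in arm.cut_out(n,c)[:1]:
        vs,us=np.nonzero(q['pixels']); k=d[vs,us]
        P=np.array([back(m,(u,v),z) for u,v,z in zip(us,vs,k) if z>0]); t=P[P[:,2]>np.percentile(P[:,2],90)-3]
        print(n,round(q['conf'],2),len(t),((t.min(0)+t.max(0))/2).round(1),np.median(t,0).round(1))
c='side';m=arm.camera_model(c); im,d=arm.read_camera(c)
cv2.imwrite('pics/s2.png',cv2.resize(im[150:300,230:430,::-1],None,fx=3,fy=3))
E
```

```text
[514.11538327   1.89272456 178.49647031] [ 0.41675091 -0.22846867  0.4808097 ]
loc_pin_top 0.72 167 [547.9 114.4 118. ] [547.3 113.6 118. ]
check_pin_top 0.61 1903 [534.1  66.5 133.2] [534.3  66.6 133. ]
slot_pin_top 0.77 2563 [515.6  10.6 185.4] [517.3   2.5 133.9]
```

View pics/w2.png

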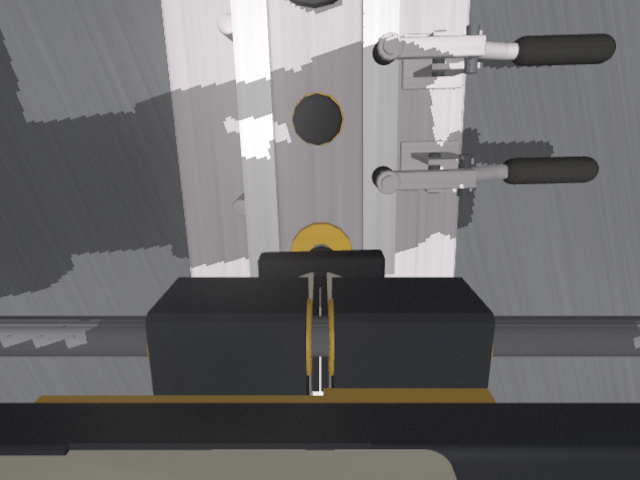

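View pics/s2.png

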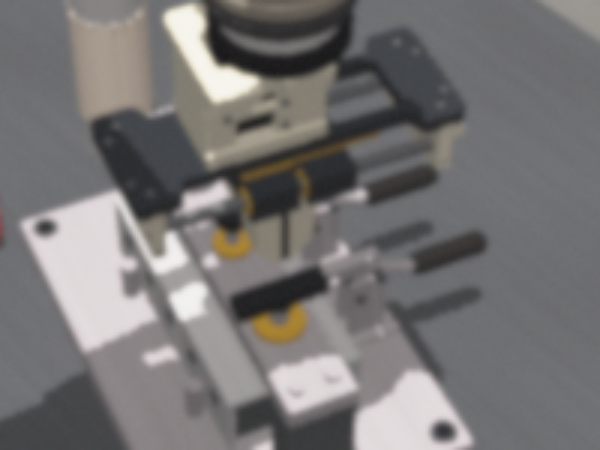

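The locating head now reads z = 118, which is home. The bar lies under the fingertips (columns 260–384, from row 251) at z ≈ 134, and its line extrapolates to (514.6, -0.2). Now press the slot pin.

Request:
carry_out(
  series=[
    [[-0.002,0,0.02,0,-1],[0,0,0.008,0,-1],[0,0,0.003,0,-1],[0,0,0.003,0,-1],[0,0,0.003,0,-1],[0,0,0.003,0,-1],[0,0,0.003,0,-1],[0,0,0.003,0,-1],[0,0,0.001,0,-1],[0,0,0,0,-1]],
  ],
)

```text
time_s: 9.3
ee_pos: [513.5, -0.9, 131.6]
orientation: [-0.0, 0.808, 0.589, 0.0]
wrist_force: [-1.7, 1.5, 1.5]
grip_width: 0.6
finger_force: 0.9
```

Request:
carry_out(
  series=[
    [[0,0,0.0005,0,-1],[0,0,0,0,-1],[0,0,0.0005,0,-1],[0,0,0,0,-1],[0,0,0.0005,0,-1],[0,0,0,0,-1],[0,0,0,0,-1],[0,0,0,0,-1],[0,0,0,0,-1],[0,0,0,0,-1]],
  ],
)

```text
time_s: 10.3
ee_pos: [513.5, -1.0, 130.2]
orientation: [0.0, 0.808, 0.589, 0.0]
wrist_force: [-0.0, 1.2, 2.4]
grip_width: 0.9
finger_force: 1.4
```

Request:
carry_out(
  series=[
    [[0,0,0.0005,0,-1],[0,0,0,0,-1],[0,0,0.0005,0,-1],[0,0,0,0,-1],[0,0,0.0003,0,-1],[0,0,0,0,-1],[0,0,0,0,-1],[0,0,0,0,-1],[0,0,0,0,-1],[0,0,0,0,-1]],
  ],
)

```text
time_s: 11.3
ee_pos: [513.5, -1.0, 129.3]
orientation: [0.0, 0.808, 0.589, 0.0]
wrist_force: [-0.4, 1.1, 6.2]
grip_width: 0.9
finger_force: 3.3
```

Slot pin is home, with the same height and washer force as the locating pin. Now the check pin.

Request:
carry_out(
  series=[
    [[0,0,-0.02,0,-1],[0,0,-0.025,0,-1],[0.0355,-0.0005,0,0,-1],[0.0355,-0.0005,0,0,-1],[0,0,0,0,-1],[0,0,0,0,-1],[0,0,0,0,-1],[0,0,0,0,-1],[0,0,0.015,0,-1],[0,0,0.009,0,-1]],
  ],
)

```text
time_s: 12.3
ee_pos: [533.8, 66.1, 149.2]
orientation: [-0.0, 0.809, 0.588, -0.0]
wrist_force: [-0.6, 0.7, -0.1]
grip_width: 0.2
finger_force: 0.0
```

Request:
carry_out(
  series=[
    [[0,0,0.003,0,-1],[0,0,0.003,0,-1],[0,0,0.003,0,-1],[0,0,0.003,0,-1],[0,0,0.003,0,-1],[0,0,0.003,0,-1],[0,0,0.001,0,-1],[0,0,0.0005,0,-1],[0,0,0,0,-1],[0,0,0,0,-1]],
  ],
)

```text
time_s: 13.3
ee_pos: [534.4, 67.0, 130.5]
orientation: [0.0, 0.808, 0.589, 0.0]
wrist_force: [-0.3, -1.1, 2.2]
grip_width: 0.7
finger_force: 1.0
```

Request:
carry_out(
  series=[
    [[0,0,0.0005,0,-1],[0,0,0,0,-1],[0,0,0.0005,0,-1],[0,0,0,0,-1],[0,0,0.0005,0,-1],[0,0,0,0,-1],[0,0,0,0,-1],[0,0,0,0,-1],[0,0,0,0,-1],[0,0,0,0,-1]],
  ],
)

```text
time_s: 14.3
ee_pos: [534.4, 67.0, 129.4]
orientation: [0.0, 0.808, 0.589, 0.0]
wrist_force: [-0.5, -0.4, 5.7]
grip_width: 0.5
finger_force: 3.2
```

Home as well. I'll lift, back off toward −x of the gauge (tool −y) and check from above.

Request:
carry_out(
  series=[
    [[0,0,-0.02,0,-1],[0,0,-0.04,0,-1],[0,0,-0.04,0,-1],[0,-0.04,-0.02,0,-1],[-0.02,-0.04,0,0,-1],[-0.04,-0.02,0,0,-1],[-0.04,0,0,0,-1],[-0.04,0,0,0,-1],[0,0,0,0,-1],[0,0,0,0,-1]],
  ],
)

```text
time_s: 15.3
ee_pos: [395.9, -36.0, 248.7]
orientation: [-0.0, 0.809, 0.588, 0.0]
wrist_force: [0.2, -0.5, -0.0]
grip_width: 0.7
finger_force: 0.0
```

```bash
python3 - <<'E'
from h import *
s=arm.get_state();print(s['time_s'],s['ee_pos'],s['wrist_force'])
for c in ['wrist','top','side']:
    m=arm.camera_model(c); im,d=arm.read_camera(c)
    if c!='top': cv2.imwrite(f'pics/{c}3.png',im[:,:,::-1])
    for n,p in dict(loc=(553.8,133.8,119),slot=(514.3,-.2,119),check=(534.2,66.8,119)).items():
        uv=cv2.projectPoints(np.array([p],float),np.array(m['rvec'],float),np.array(m['tvec'],float),np.array([[m['fx'],0,m['cx']],[0,m['fy'],m['cy']],[0,0,1]]),None)[0].ravel()
        if 3<uv[0]<636 and 3<uv[1]<476: print(c,n,uv.round(),world(c,uv,d,m,1).round(1))
E
```

```text
15.3 [395.92941768 -36.04310357 248.74236534] [ 0.24667927 -0.4878324  -0.02914499]
wrist slot [483. 113.] [ 5.144e+02 -2.000e-01  1.188e+02]
top loc [291. 210.] [553.9 133.8 118.8]
top slot [352. 229.] [415.   20.1 598.2]
top check [321. 219.] [534.3  66.8 118.4]
side loc [293. 201.] [406.2 -60.2 365.3]
side slot [323. 251.] [515.3   0.9 117.2]
side check [307. 225.] [419.3 -74.  319.1]
```

View pics/wrist3.png

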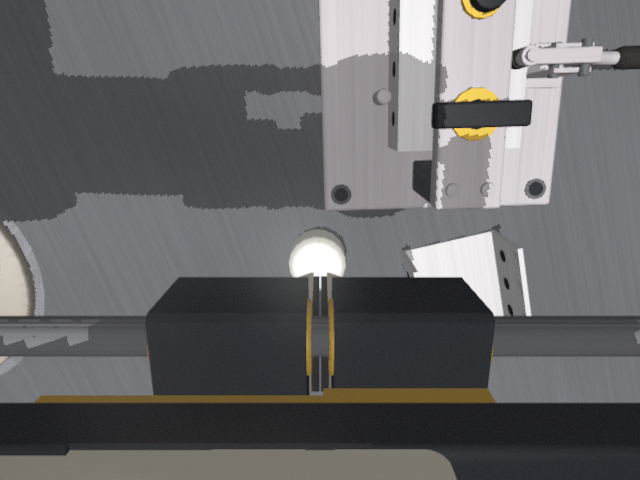

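The bar at (483,113) sits on its bush, and all three heads measure 118–119 mm. The cap and spare bracket are untouched and the arm is clear.

```bash
python3 -c "
from rig import arm
print(arm.hand_in())"
```

```text
the job is handed in; nothing more can be done
None
```

I pressed the locating, slot and check pins home in that order; all three heads measure 118–119 mm above the bench, pressing never read above about 7 N, and the job is handed in (no verdict was returned).

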